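# Wedge up the tile levelling clips on a window-sill board

### The arm

A 7-joint arm with a two-finger parallel gripper is mounted at the origin on a cart in front of the work surface, level with it; the furniture and walls round the work are solid. World frame = base frame: x ahead of the robot, y to its left, z up, the work surface at z = 0. Lengths are in m, angles in rad, forces in N, time in s.
With the tool pointing down it reaches from about 0.4 to 0.9 m from the base axis. Payload 5.5 kg.
Tool frame: the origin (TCP) lies at the centre of the arm's flange, where the gripper is bolted on; the fingertips stand 178 mm ahead of it and the grasp point (between the pads) lies manip.hold_point_z ahead of it (manip.hold_point_z is the distance from the TCP to the grasp point, in m); z points along the fingers, y is the direction in which the jaws open and shut (so a half turn about z gives the same grasp; the last joint's range is limited). The gripper opens to 92 mm and grips with 3 to 60 N. Pads are 19 mm wide; open, the fingers measure 130 mm over their backs; the gripper's body (75 mm by 190 mm) begins 47 mm behind the grasp point.
Start: joints at [1.393, 0.501, -0.427, 1.55, 0.221, 1.138, -0.21], TCP at [0.277, -0.588, 0.405] pointing down, gripper open.
Joint ranges: [-2.88, 2.88], [-0.31, 2.03], [-1.54, 1.56], [0.2, 2.42], [-1.41, 4.55], [0.19, 2.02], [-2.57, 2.57]. Speed limits (rad/s): [2.57, 2.57, 3.14, 3.14, 3.14, 3.14, 3.14].

### API

Orientations are given as a unit quaternion [w, x, y, z].
In Python, from plant import manip gives the robot as it stands.
- The arm moves only by the tool jog_arm, never from a script. Its argument "targets" is a list of rows, each a list of 5 numbers: the opening, from -1 (shut) to 1 (fully open), then the shift along the tool's x, y, z in mm, then the turn about the tool's z in rad. A call has 1 to 5 rows; each row shifts and turns the pose as measured when the row begins, along the tool's axes as they then stand; what a row does not reach is not made up. A row lasts 1/8 s, in which the tool goes at most 62.5 mm and 10.7 degrees, less where a joint would pass 70% of its speed; a pose out of reach is approached as far as the arm can. A call with a gripper value outside its range is refused whole. The fingers move at their own pace and stop on an object; the grip force is fixed at half the most. Time passes only in rows, so rows that do not move let the fingers close. It gives the time, the measured TCP pose, the force and the opening at its end, in the units of the state.
- manip.sense(): the state, without advancing time (a new reading comes with each control period).
- manip.grab_frame(name): name is "side" or "top" or "wrist"; returns the picture (420x560x3 uint8, red, green, blue); there is no depth.
- manip.calibration(name): a dict with "mtx" (3x3 intrinsics, pixels), "distortion" ([k1, k2, p1, p2, k3] as OpenCV has them; the pictures are not rectified), "rvec" (rotation vector, rad) and "tvec" (3), from world to camera coordinates, as OpenCV has them; the wrist camera has in their place "hand_eye" (4x4, takes a point from camera to tool coordinates, whose origin is the TCP and whose axes are the flange's). Camera axes: x right, y down, z forward; pixel columns grow to the right and rows downward; lengths in m; the calibration is good to about 2 mm. A picture is of the moment at which its call begins: read the wrist's pose just before it. calibration takes no time and is no camera call.
- manip.hand_in(): hands the job in, once; it reports no verdict.
Trained networks look in the newest picture that a camera, given by its name, has taken for a name from the list of things; names that differ only in an ending like _2 or _b are one class to them, and where a whole thing is asked for, a point or a joint stands for the part that bears it (a point fixed in the world has none). Each returns a list of dicts, best first, with "score" (0 to 1); they miss things now and then, are a little off and sometimes report something else, mostly with a low value. They report only what shows in the picture. A call takes as long as a camera call. They do not tell look-alikes from the thing itself.
- manip.cut_out(camera, target): "pixels" (420x560 bool, what is visible of it).
- manip.landmark_of(camera, target): "location" ([x, y, z] in m, in world coordinates, good to about 4 mm: a listed point, or the origin of a listed thing).
The state is a dict: "time_s": time; "q": joint angles; "dq": joint speeds; "joint_torque": joint torques, N m; "position": TCP position; "tool_rot": TCP orientation; "contact_force": force on the tool from outside, world axes, zero at the start; "moment": the same for the moment, N m; "gripper_width": finger opening in m.
Only numpy, scipy, OpenCV 4.12 (cv2) and the standard library are available. Lean on these libraries where they do the work, as an engineer would, in place of code of your own. Each camera call takes 0.05 s, during which the arm holds its last target. There are 200 camera calls.

### The job

A freshly tiled sill board has two blue levelling clips in its joint; the wedge in one of them is only started. Take the red wedge out of the tilted parts organiser, push it nose first through the window of the empty clip until it is snug under the bridge, and push the started wedge home in its clip in the same way. Both wedges must lie flat on the tiles; leave the other things where they are.

Things in the scene. Friction and masses are not known exactly. Their poses are not given: they have to be found in the camera images.
- wedge: Red plastic levelling wedge (mm) in one of the three wide compartments, flat on its sloping floor, nose down the slope to the front lip. 90 long, 22 wide. Origin: middle of the flat underside; x to the thin nose, z up. Tail block x = -45 to -19, 16 high, parallel sides (grip here). Top ramps from 14 high at x = -19 to 4 at x = 35; tongue 14 wide, 3 thick to x = 45
- started_wedge: A second, equal red wedge lying on the tiles, its nose 8 to 26 mm through the window of clip_started. 90 long, 22 wide. Origin: middle of the flat underside; x to the thin nose, z up. Tail block x = -45 to -19, 16 high, parallel sides (grip here). Top ramps from 14 high at x = -19 to 4 at x = 35; tongue 14 wide, 3 thick to x = 45
- wedge_mark (a point): Point on the underside of 'wedge' at its x = +2 mm, midway across. With this point at the clip's point the wedge is snug under the bridge (the ramp first touches about 2 mm before, and jams there)
- started_mark (a point): The same point on 'started_wedge'
- clip_empty (a point): Blue levelling clip without a wedge (mm): 3 mm plate standing in the joint; window 28 wide (along the joint) and 10 high between 5 mm legs, bridge top 24 above the tile. Point: on the tile surface, middle of the window. A wedge goes through across the joint (board's y), from either side, sole on the tiles
- clip_started (a point): The other clip, 84 mm along the joint, with the started wedge: 3 mm plate standing in the joint; window 28 wide (along the joint) and 10 high between 5 mm legs, bridge top 24 above the tile. Point: on the tile surface, middle of the window. A wedge goes through across the joint (board's y), from either side, sole on the tiles
- sill_board: Grey backer board 166 x 220 mm, fixed, with two cream tiles 150 x 100 mm; tile surface 20 mm above the worktop. Origin: centre of its underside; x along the joint between the tiles (empty clip at x = -42 mm, started one at +42 mm), y across the joint, z up
- organiser: Grey parts tray, fixed, 288 wide (mm), floor sloped 30 degrees, rising to its +x. Origin on the worktop; the floor's middle is 33 above it, floor 112 long. Compartments 80 wide, centres y = -99.5, -16.5, 66.5; narrow slot of small crosses at +y. Square to the floor: lip and dividers 27 high, back wall 48, leaning over the floor's upper end
- spare_clip: Spare blue levelling clip lying in another wide compartment, about 38 x 36 mm, 3 mm thick, resting on the front lip; origin 26 mm up the slope from its middle
- cross_spacer: Green cross-shaped spacer in another wide compartment, 46 x 46 x 6 mm, resting on the front lip; origin 22 mm up the slope from its middle
- masking_tape: Roll of masking tape lying behind the board, 104 mm across, 25 mm high
- tape_measure: Yellow pocket tape measure standing behind the board, 32 x 88 x 64 mm
- wall_scraper: Wallpaper scraper with wooden handle lying to the right of the board, 205 x 70 x 18 mm
- pencil: Green pencil lying behind the board, 123 mm long, 7 mm thick
Not all that is in view belongs to the job. What is shaped like the wedge but green or purple is not meant.

How it is judged:
At the end, for the whole second after the job is handed in: Each wedge lies flat (within 0.06 rad) across the joint in its clip's window, the one from the organiser in the formerly empty clip, aligned with it within 0.15 rad, with its mark within 5 mm of the clip's point (snug under the bridge), at rest (distance between wedge_mark and clip_empty below 0.005 m and angle between each of wedge, started_wedge's own z axis and vertical below 0.06 rad and angle between the x axis of each of wedge, started_wedge and the y axis of sill_board, either way round below 0.15 rad and linear speed of each of wedge, started_wedge below 0.01 m/s and distance between started_mark and clip_started below 0.005 m); the robot touches nothing.
It fails at once if a bystander (spare clip, cross spacer, masking tape, tape measure, scraper, pencil) is moved more than 30 mm (distance of any of spare_clip, cross_spacer, masking_tape, tape_measure, wall_scraper, pencil from where it was at the start of the episode above 0.03 m).
It also fails if it takes over 45 s, if anything falls off the work surface, if the arm or the gripper's body presses on something with over 40 N, if the wrist force passes 120 N, or if a joint passes its speed limit or range.

## Working session

There is one attempt and no reset: what is moved stays moved. The work goes in short steps, Python scripts to look and compute and a tool call to move; the robot and the scene stay as the last step left them, time stands still between calls to the robot, and variables do not carry over. Pictures are saved under pics/ and viewed, about 8 in all and at most 12, crops included, and the job is handed in when it is done.

Besides the shell and the picture viewer there is one more tool, called after "Emit:" as name([rows], argument=value, ...), one row to a line, values as JSON. jog_arm: Moves the arm, as the interface text tells. Its arguments: {"type":"object","properties":{"targets":{"type":"array"}},"required":["targets"]}

```bash
mkdir -p pics; ls; python3 - <<'E'
from plant import manip
import cv2,numpy as np
s=manip.sense();print(s, manip.hold_point_z)
a=manip.grab_frame("top");b=manip.grab_frame("side")
cv2.imwrite("pics/top0.png",a[...,::-1]);cv2.imwrite("pics/side0.png",b[...,::-1])
for cam in("top","side"):
  for n in["wedge","started_wedge","wedge_mark","started_mark","clip_empty","clip_started","sill_board","organiser","spare_clip","cross_spacer"]:
    print(cam,n,[(np.round(d["location"],4).tolist(),round(d["score"],2)) for d in manip.landmark_of(cam,n)][:4])
print(manip.sense()["time_s"])
E
```

```text
pics
{'time_s': 0.0, 'q': array([ 1.3931965 ,  0.50187163, -0.4267984 ,  1.55144093,  0.22080089,
        1.13826541, -0.21033091]), 'dq': array([ 0.00089129, -0.0004128 ,  0.00023649, -0.0023531 , -0.000403  ,
       -0.00122986,  0.00142367]), 'joint_torque': array([ 5.41028930e-04, -5.66604924e+01, -5.81569791e+00, -2.79110259e+01,
       -6.85364753e-02,  3.09897400e-02,  2.02956121e-04]), 'position': array([ 0.27713715, -0.58757652,  0.4036675 ]), 'tool_rot': array([-9.48978517e-04,  9.75806493e-01,  2.18633846e-01, -1.70065424e-04]), 'contact_force': array([-0.1562186 ,  0.04773732,  0.40263998]), 'moment': array([-0.01379944, -0.00905688, -0.05450722]), 'gripper_width': 0.09207783104504798} 0.1592
top wedge [([0.3977, -0.0117, 0.0017], 0.66), ([0.4839, 0.4801, -0.0038], 0.55), ([0.4287, 0.208, 0.0263], 0.5)]
top started_wedge [([0.5144, -0.1727, 0.0199], 0.6)]
top wedge_mark [([0.481, 0.476, -0.0033], 0.68), ([0.3939, -0.0099, 0.003], 0.67), ([0.4832, -0.4431, -0.0001], 0.56), ([0.5201, -0.2039, 0.0196], 0.48)]
top started_mark [([0.5117, -0.1767, 0.02], 0.55)]
top clip_empty 
[... 448 characters left out ...]
0.2185, 0.002], 0.28)]
side started_wedge [([0.5121, -0.172, 0.02], 0.69)]
side wedge_mark [([0.4281, 0.2121, 0.0279], 0.67), ([0.3954, -0.0091, 0.0008], 0.67), ([0.4819, 0.4827, -0.0005], 0.64)]
side started_mark [([0.5167, -0.1726, 0.0206], 0.58)]
side clip_empty [([0.4349, -0.2169, 0.0187], 0.6), ([0.4279, 0.2074, 0.0259], 0.31)]
side clip_started [([0.5186, -0.1998, 0.0227], 0.57), ([0.4288, 0.2155, 0.0262], 0.54)]
side sill_board [([0.4755, -0.2058, -0.0011], 0.94)]
side organiser [([0.4422, 0.2256, -0.0012], 0.95), ([0.4271, 0.2092, 0.0266], 0.29)]
side spare_clip [([0.4408, 0.121, 0.028], 0.63), ([0.4283, 0.2119, 0.0269], 0.31)]
side cross_spacer [([0.4166, 0.2912, 0.0266], 0.42)]
1.1
```

View pics/top0.png

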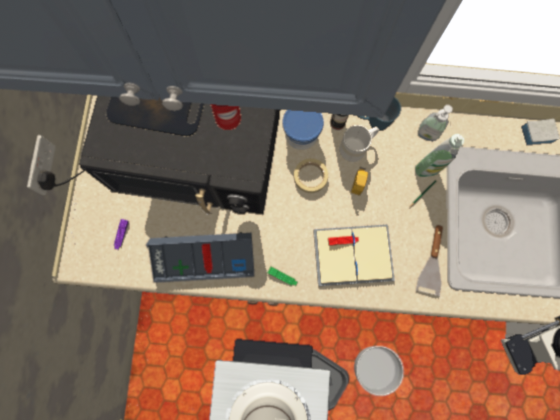

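View pics/side0.png

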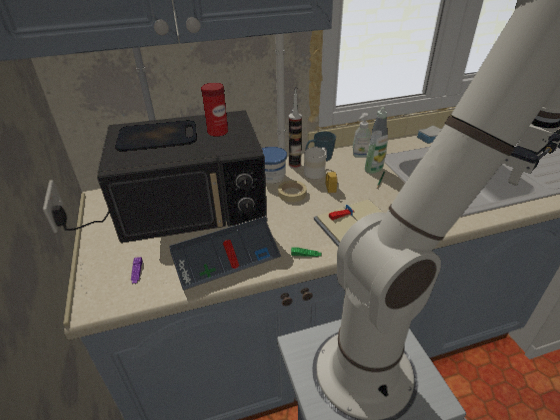

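```bash
cat > h.py <<'E'
from plant import manip
import cv2,numpy as np
from scipy.spatial.transform import Rotation as R
H=manip.hold_point_z
def rot(s): return R.from_quat(np.roll(s["tool_rot"],-1))
def st():
    s=manip.sense();r=rot(s);y=r.as_matrix()[:,1]
    print("t%.2f tcp"%s["time_s"],np.round(s["position"],4),"hold",np.round(s["position"]+r.apply([0,0,H]),4),"yawY %.1f"%np.degrees(np.arctan2(y[1],y[0])),
      "F",np.round(s["contact_force"],1),"w %.4f"%s["gripper_width"],"q",np.round(s["q"],2),"zax",np.round(r.apply([0,0,1]),3));return s
def plan(hold,yaw,g=1,step=60):
    "rows bringing the hold point to `hold` with tool y at yaw (deg)"
    s=st();r=rot(s);y=r.as_matrix()[:,1];a=np.arctan2(y[1],y[0]);p=s["position"]+r.apply([0,0,H])
    d=(np.radians(yaw)-a+np.pi)%(2*np.pi)-np.pi
    v=np.array(hold)-p;n=int(max(np.ceil(np.linalg.norm(v)*1e3/step),np.ceil(abs(d)/.18),1))
    for i in range(n):
        print([g]+np.round(r.inv().apply(v/n*1e3),1).tolist()+[round(-d/n,3)])
        r=R.from_rotvec([0,0,d/n])*r
def cam(name):
    c=manip.calibration(name)
    if "hand_eye" in c:
        s=manip.sense();T=np.eye(4);T[:3,:3]=rot(s).as_matrix();T[:3,3]=s["position"];M=T@np.array(c["hand_eye"])
    else:
        E=np.eye(4);E[:3,:3]=cv2.Rodrigues(np.array(c["rvec"],float))[0];E[:3,3]=np.ravel(c["tvec"]);M=np.linalg.inv(E)
    return np.array(c["mtx"],float),np.array(c["distortion"],float),M
def ray(px,C,n,d):
    "pixels -> points on plane n.x=d"
    K,D,M=C;u=cv2.undistortPoints(np.array(px,float).reshape(-1,1,2),K,D)[:,0]
    v=np.c_[u,np.ones(len(u))]@M[:3,:3].T;o=M[:3,3];n=np.array(n,float)
    return o+v*((d-n@o)/(v@n))[:,None]
def proj(P,C):
    K,D,M=C;E=np.linalg.inv(M)
    return cv2.projectPoints(np.array(P,float).reshape(-1,3),cv2.Rodrigues(E[:3,:3])[0],E[:3,3],K,D)[0][:,0]
E
python3 -c "
from h import *
plan([0.46,-0.22,0.25],5)
print(manip.calibration('wrist'))"
```

```text
t1.10 tcp [ 0.2774 -0.5878  0.4047] hold [ 0.2774 -0.5878  0.2455] yawY -64.7 F [-0.8  0.2  0.1] w 0.0917 q [ 1.39  0.5  -0.43  1.55  0.22  1.14 -0.21] zax [ 0.  0. -1.]
[1, 46.0, -36.4, -0.6, np.float64(-0.174)]
[1, 51.6, -27.9, -0.6, np.float64(-0.174)]
[1, 55.7, -18.5, -0.6, np.float64(-0.174)]
[1, 58.0, -8.6, -0.6, np.float64(-0.174)]
[1, 58.6, 1.5, -0.6, np.float64(-0.174)]
[1, 57.5, 11.7, -0.6, np.float64(-0.174)]
[1, 54.6, 21.4, -0.6, np.float64(-0.174)]
{'mtx': array([[315.93237338,   0.        , 278.05941645],
       [  0.        , 315.93237338, 210.03450902],
       [  0.        ,   0.        ,   1.        ]]), 'distortion': array([-0.06782074,  0.        ,  0.        ,  0.        ,  0.        ]), 'hand_eye': array([[-9.44977128e-04, -9.53637846e-01, -3.00955090e-01,
         8.30050744e-02],
       [ 9.99999547e-01, -9.34632617e-04, -1.78351079e-04,
         3.24204677e-04],
       [-1.11200104e-04, -3.00955122e-01,  9.53638297e-01,
         1.98410490e-02],
       [ 0.00000000e+00,  0.00000000e+00,  0.00000000e+00,
         1.00000000e+00]])}
```

Emit:
jog_arm([
  [1, 46, -36.4, 0, -0.174],
  [1, 51.6, -27.9, 0, -0.174],
  [1, 55.7, -18.5, 0, -0.174],
  [1, 58, -8.6, 0, -0.174],
  [1, 58.6, 1.5, 0, -0.174],
])

```text
time_s: 1.72
position: [0.4061, -0.3224, 0.4042]
tool_rot: [0.002, 0.788, 0.616, -0.001]
contact_force: [1.4, -0.7, -0.1]
gripper_width: 0.0916
```

Emit:
jog_arm([
  [1, 57.5, 11.7, 0, -0.174],
  [1, 54.6, 21.4, 0, -0.174],
])

```text
time_s: 1.98
position: [0.4574, -0.2129, 0.4046]
tool_rot: [0.003, 0.665, 0.746, -0.002]
contact_force: [0.5, -0.6, -0.3]
gripper_width: 0.092
```

```bash
python3 - <<'E'
from h import *
st();C=cam("wrist");a=manip.grab_frame("wrist");cv2.imwrite("pics/w1.png",a[...,::-1])
for n in["started_wedge","started_mark","clip_empty","clip_started","sill_board"]:
    print(n,[(np.round(d["location"],4).tolist(),round(d["score"],2)) for d in manip.landmark_of("wrist",n)][:3])
E
```

```text
t1.98 tcp [ 0.4574 -0.2129  0.4046] hold [ 0.4578 -0.2139  0.2454] yawY 6.6 F [ 0.5 -0.6 -0.3] w 0.0920 q [ 1.1   0.31 -0.85  1.9   0.28  1.04  0.25] zax [ 0.002 -0.007 -1.   ]
started_wedge [([0.5189, -0.1707, 0.0238], 0.88)]
started_mark [([0.5173, -0.1763, 0.0192], 0.59)]
clip_empty [([0.4382, -0.2118, 0.0225], 0.6)]
clip_started [([0.5196, -0.2011, 0.0215], 0.85)]
sill_board [([0.4772, -0.2102, 0.0003], 0.83)]
```

View pics/w1.png

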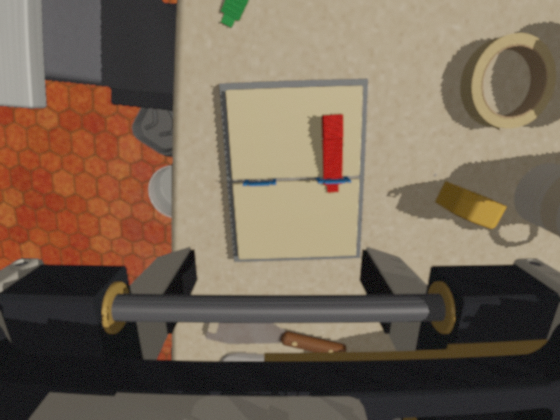

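```bash
cat > fit.py <<'E'
from h import *
from scipy.optimize import minimize
W=np.array([[-45,s*11,z] for s in(1,-1) for z in(0,16)]+[[-19,s*11,z] for s in(1,-1) for z in(0,16)]+[[35,s*11,z] for s in(1,-1) for z in(0,4)]+[[45,s*7,z] for s in(1,-1) for z in(0,3)],float)/1e3
def red(img):
    h=cv2.cvtColor(img,cv2.COLOR_RGB2HSV);return ((h[...,0]<8)|(h[...,0]>172))&(h[...,1]>170)&(h[...,2]>60)
def sil(P,C,up=4):
    q=proj(P,C);m=np.zeros((420,560),np.uint8)
    f=lambda i:cv2.fillConvexPoly(m,cv2.convexHull(np.round(q[i]*16).astype(np.int32)),1,cv2.LINE_8,4)
    f(range(8));f(list(range(4,12)));f(list(range(8,16)));return m>0
def fit(mask,C,x0,pose,ignore=None):
    "pose(x)->(R,t)"
    def cost(x):
        r,t=pose(x);m=sil(W@r.T+t,C)
        d=m^mask
        if ignore is not None: d&=~ignore
        return d.sum()
    best=min((minimize(cost,x0,method="Nelder-Mead",options=dict(initial_simplex=np.array([x0]+[np.array(x0)+k*np.eye(len(x0))[i]*s for i,s in enumerate([.008,.008,.12,.01][:len(x0)])]),xatol=1e-5)) for k in(1,-1,.5)),key=lambda r:r.fun)
    return best.x,best.fun,mask.sum()
def flat(z): return lambda x:(R.from_euler("z",x[2]).as_matrix(),np.array([x[0],x[1],z]))
E
python3 - <<'E'
from fit import *
C=cam("wrist");a=cv2.imread("pics/w1.png")[...,::-1]
m=red(np.ascontiguousarray(a));m[:, :300]=0;m[:100]=0;m[200:]=0
# right/up sides
x,f,n=fit(m,C,[.517,-.172,-np.pi/2],flat(.02));print("wedge",x,np.degrees(x[2]),f,n)
print("tilecorners",np.round(ray([[227,92],[363,84],[237,260],[359,256]],C,[0,0,1],.02),4))
h=cv2.cvtColor(np.ascontiguousarray(a),cv2.COLOR_RGB2HSV)
b=(h[...,0]>100)&(h[...,0]<125)&(h[...,1]>150)&(h[...,2]>60)
for sl in((230,290),(305,365)):
    k=b.copy();k[:,:sl[0]]=0;k[:,sl[1]:]=0;k[:170]=0;k[195:]=0
    ys,xs=np.nonzero(k);print(len(xs),xs.min(),xs.max(),ys.min(),ys.max(),np.round(ray([[xs.mean(),ys.mean()]],C,[0,0,1],.04),4), np.round(ray([[xs.min(),ys.mean()],[xs.max(),ys.mean()]],C,[0,0,1],.042),4).tolist())
E
```

```text
wedge [ 0.51399744 -0.17964193 -1.42773811] -81.8033679413269 426.0 1266
tilecorners [[ 0.3918 -0.1225  0.02  ]
 [ 0.5381 -0.0982  0.02  ]
 [ 0.4163 -0.3234  0.02  ]
 [ 0.5708 -0.3016  0.02  ]]
50 244 274 181 184 [[ 0.4359 -0.2151  0.04  ]] [[0.4198, -0.2163, 0.042], [0.4528, -0.2128, 0.042]]
46 318 348 178 181 [[ 0.5194 -0.2036  0.04  ]] [[0.5009, -0.2051, 0.042], [0.534, -0.2015, 0.042]]
```

```bash
python3 - <<'E'
from fit import *
C=cam("wrist");a=np.ascontiguousarray(cv2.imread("pics/w1.png")[...,::-1])
m=red(a);m[:, :300]=0;m[:100]=0;m[200:]=0
x,f,n=fit(m,C,[.517,-.172,-np.pi/2+.14],flat(.02))
s=sil(W@flat(.02)(x)[0].T+flat(.02)(x)[1],C)
o=a.copy();o2=a.copy();o2[m^s]=[0,255,0];
c=np.hstack([o[75:210,290:380],o2[75:210,290:380]])
cv2.imwrite("pics/w1c.png",cv2.resize(c,None,fx=4,fy=4,interpolation=0)[...,::-1]);print(x,f)
E
```

```text
[ 0.51495963 -0.17924771 -1.3638706 ] 430.0
```

View pics/w1c.png

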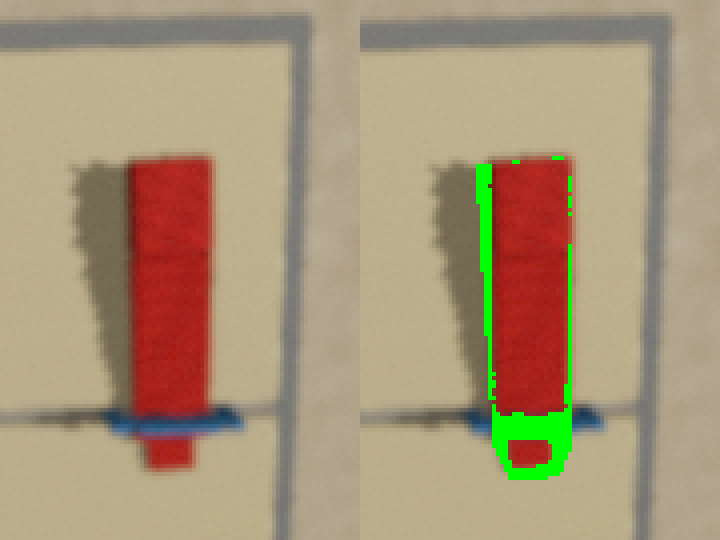

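```bash
python3 - <<'E'
from h import *
C=cam("wrist")
t=ray([[322.5,114.8],[342.7,114.2]],C,[0,0,1],.036);n=ray([[327,191.8],[338,191.6]],C,[0,0,1],.022)
print(t,n);a=t.mean(0)[:2];b=n.mean(0)[:2];d=b-a;print(np.linalg.norm(d),np.degrees(np.arctan2(d[1],d[0])),(a+b)/2, np.linalg.norm(t[1]-t[0]))
u=d/np.linalg.norm(d);g=a+u*.013;print("tail ctr",g)
plan([*g,.10],np.degrees(np.arctan2(d[1],d[0]))+90,.3)
E
```

```text
[[ 0.49655231 -0.1353885   0.036     ]
 [ 0.51785622 -0.13235291  0.036     ]] [[ 0.51654153 -0.22182595  0.022     ]
 [ 0.52950172 -0.22018671  0.022     ]]
0.08855962055496064 -79.71137532476632 [ 0.51511295 -0.17743851] 0.021519092774521777
tail ctr [ 0.50952616 -0.14666167]
t2.27 tcp [ 0.4564 -0.2158  0.4041] hold [ 0.4565 -0.2168  0.2449] yawY 6.1 F [-0.1 -1.4 -0.1] w 0.0915 q [ 1.11  0.31 -0.85  1.9   0.28  1.05  0.25] zax [ 0.001 -0.006 -1.   ]
[0.3, 21.7, 20.0, 48.2, np.float64(-0.024)]
[0.3, 21.2, 20.6, 48.2, np.float64(-0.024)]
[0.3, 20.7, 21.1, 48.2, np.float64(-0.024)]
```

Emit:
jog_arm([
  [0.3, 24, 20, 48, -0.03],
  [0.3, 24, 20, 48, -0.03],
  [0.3, 23, 20, 48, -0.03],
  [0.3, 0, 0, 20, 0],
])

```text
time_s: 2.78
position: [0.5078, -0.1484, 0.2362]
tool_rot: [0.006, 0.642, 0.767, -0.004]
contact_force: [-1.1, -0.9, 1.0]
gripper_width: 0.0605
```

```bash
python3 - <<'E'
from h import *
plan([.511,-.1435,.043],10,.3)
C=cam("wrist");a=manip.grab_frame("wrist");cv2.imwrite("pics/w2.png",a[...,::-1]);np.save("w2.npy",C[2])
for n in["started_wedge","started_mark","clip_empty","clip_started"]:
    print(n,[(np.round(d["location"],4).tolist(),round(d["score"],2)) for d in manip.landmark_of("wrist",n)][:3])
E
```

```text
t2.77 tcp [ 0.5078 -0.1484  0.2362] hold [ 0.5085 -0.1506  0.077 ] yawY 10.2 F [-1.1 -0.9  1. ] w 0.0605 q [ 0.79  0.6  -0.71  1.97  0.58  0.77 -0.08] zax [ 0.004 -0.014 -1.   ]
[0.3, 7.0, 3.7, 33.9, np.float64(0.003)]
started_wedge [([0.5179, -0.1736, 0.0211], 0.57)]
started_mark [([0.517, -0.1763, 0.0193], 0.96)]
clip_empty []
clip_started []
```

View pics/w2.png

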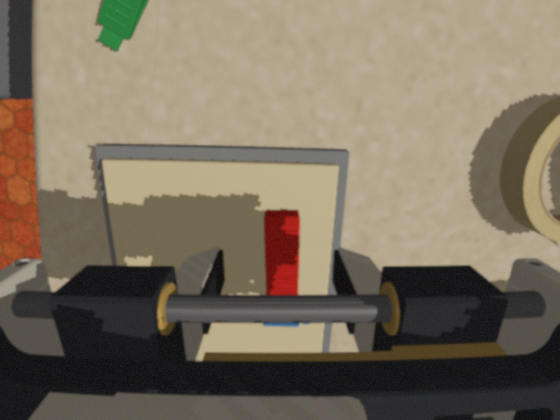

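```bash
python3 - <<'E'
from h import *
K,D,_=cam("wrist");C=(K,D,np.load("w2.npy"))
print(np.round(ray([[265,211],[298.5,210.5],[266.5,296],[298,296]],C,[0,0,1],.036),4), np.round(ray([[104,160],[341,163]],C,[0,0,1],.02),4))
E
```

```text
[[ 0.4978 -0.1283  0.036 ]
 [ 0.5175 -0.1245  0.036 ]
 [ 0.5084 -0.1866  0.036 ]
 [ 0.5289 -0.183   0.036 ]] [[ 0.3923 -0.1181  0.02  ]
 [ 0.5395 -0.0944  0.02  ]]
```

Emit:
jog_arm([
  [0.3, 10, 3, 17, 0],
  [0.3, 0, 0, 16, 0],
  [-1, 0, 0, 0, 0],
  [-1, 0, 0, 0, 0],
  [-1, 0, 0, 0, 0],
])

```text
time_s: 3.65
position: [0.5118, -0.1464, 0.2119]
tool_rot: [0.014, 0.646, 0.763, -0.003]
contact_force: [-0.5, -0.2, 0.6]
gripper_width: 0.0341
```

```bash
python3 - <<'E'
from h import *
plan([.514,-.166,.043],9,-1)
E
```

```text
t3.65 tcp [ 0.5118 -0.1464  0.2119] hold [ 0.5146 -0.1502  0.0528] yawY 9.5 F [-0.5 -0.2  0.6] w 0.0341 q [ 0.75  0.63 -0.66  1.98  0.63  0.72 -0.14] zax [ 0.018 -0.024 -1.   ]
[-1, -15.2, -3.4, 10.1, np.float64(0.009)]
```

Emit:
jog_arm([
  [0.1, 10, -3, 8, 0],
  [0.1, 2, -1, 5, 0],
  [0.1, 0, 0, 0, 0],
])

```text
time_s: 4.03
position: [0.5067, -0.1347, 0.1988]
tool_rot: [0.016, 0.646, 0.763, -0.003]
contact_force: [1.3, -2.0, 3.7]
gripper_width: 0.0501
```

```bash
python3 - <<'E'
from h import *
plan([.510,-.140,.043],9,.1)
E
```

```text
t4.03 tcp [ 0.5067 -0.1347  0.1988] hold [ 0.51   -0.1386  0.0396] yawY 9.6 F [ 1.3 -2.   3.7] w 0.0501 q [ 0.72  0.64 -0.65  2.    0.65  0.68 -0.18] zax [ 0.021 -0.025 -0.999]
[0.1, -1.4, -0.2, -3.3, np.float64(0.01)]
```

Emit:
jog_arm([
  [0.1, -1, 0, -3, 0],
  [-1, 0, 0, 0, 0],
  [-1, 0, 0, 0, 0],
  [-1, 0, 0, 0, 0],
  [-1, 0, 0, 0, 0],
])

```text
time_s: 4.65
position: [0.5061, -0.1353, 0.2011]
tool_rot: [0.015, 0.646, 0.764, -0.003]
contact_force: [-1.6, 1.0, 1.0]
gripper_width: 0.0218
```

```bash
python3 - <<'E'
from h import *
plan([.5135,-.1665,.041],9,-1)
E
```

```text
t4.65 tcp [ 0.5061 -0.1353  0.2011] hold [ 0.5091 -0.1391  0.042 ] yawY 9.6 F [-1.6  1.   1. ] w 0.0218 q [ 0.72  0.64 -0.65  2.    0.64  0.69 -0.18] zax [ 0.019 -0.024 -1.   ]
[-1, -27.7, -0.2, 1.8, np.float64(0.01)]
```

Emit:
jog_arm([
  [-1, -6, 0, 0, 0],
  [-1, -6, 0, 0, 0],
  [-1, -5, 0, 0, 0],
  [-1, -4, 0, 0, 0],
])

```text
time_s: 5.15
position: [0.5096, -0.1577, 0.2015]
tool_rot: [0.015, 0.646, 0.763, -0.003]
contact_force: [0.1, 0.8, -0.7]
gripper_width: 0.0215
```

```bash
python3 - <<'E'
from h import *
plan([.5135,-.1665,.041],9,-1)
E
```

```text
t5.15 tcp [ 0.5096 -0.1577  0.2015] hold [ 0.5125 -0.1615  0.0424] yawY 9.6 F [ 0.1  0.8 -0.7] w 0.0215 q [ 0.76  0.65 -0.65  1.98  0.64  0.7  -0.13] zax [ 0.018 -0.024 -1.   ]
[-1, -5.0, 0.1, 1.5, np.float64(0.01)]
```

Free so far; feel for the jam.

Emit:
jog_arm([
  [-1, -3, 0, 0, 0],
  [-1, -3, 0, 0, 0],
])

```text
time_s: 5.4
position: [0.51, -0.1608, 0.2012]
tool_rot: [0.012, 0.645, 0.764, -0.002]
contact_force: [-2.7, 9.1, 5.1]
gripper_width: 0.0216
```

Emit:
jog_arm([
  [-1, -3, 0, 0, 0],
])

```text
time_s: 5.52
position: [0.5102, -0.1613, 0.2012]
tool_rot: [0.011, 0.644, 0.765, -0.001]
contact_force: [-2.3, 7.3, 4.2]
gripper_width: 0.0219
```

Emit:
jog_arm([
  [-1, -3, 0, 0, 0],
])

```text
time_s: 5.65
position: [0.5104, -0.1619, 0.2012]
tool_rot: [0.01, 0.644, 0.765, -0.0]
contact_force: [-2.4, 6.5, 3.5]
gripper_width: 0.0219
```

Emit:
jog_arm([
  [-1, -7, 0, 0, 0],
  [-1, -7, 0, 0, 0],
])

```text
time_s: 5.9
position: [0.5115, -0.1653, 0.2011]
tool_rot: [0.003, 0.64, 0.768, 0.003]
contact_force: [-4.5, 15.5, 5.8]
gripper_width: 0.0219
```

```bash
python3 - <<'E'
from h import *
st()
C=cam("wrist");a=manip.grab_frame("wrist");cv2.imwrite("pics/w3.png",a[...,::-1]);np.save("w3.npy",C[2])
for c in("wrist","top"):
  if c=="top": manip.grab_frame("top")
  for n in["started_mark","clip_started"]:
    print(c,n,[(np.round(d["location"],4).tolist(),round(d["score"],2)) for d in manip.landmark_of(c,n)][:3])
E
```

```text
t5.90 tcp [ 0.5115 -0.1653  0.2011] hold [ 0.513  -0.1651  0.0419] yawY 10.4 F [-4.5 15.5  5.8] w 0.0219 q [ 0.79  0.67 -0.67  1.96  0.62  0.72 -0.08] zax [ 0.01   0.001 -1.   ]
wrist started_mark [([0.521, -0.1989, 0.0177], 0.74)]
wrist clip_started [([0.5198, -0.2018, 0.0185], 0.7)]
top started_mark [([0.7041, -0.2152, 0.0024], 0.57), ([0.4168, 0.29, 0.0312], 0.43)]
top clip_started []
```

Emit:
jog_arm([
  [0.2, 0, 0, 0, 0],
  [0.2, 0, 0, 0, 0],
  [0.3, 0, 0, -15, 0],
  [0.3, 0, 0, -50, 0],
  [0.3, 0, 0, -60, 0],
])

```text
time_s: 6.82
position: [0.5089, -0.1666, 0.3271]
tool_rot: [0.0, 0.64, 0.768, 0.002]
contact_force: [0.7, -1.0, 0.5]
gripper_width: 0.0595
```

```bash
python3 - <<'E'
from h import *
st()
C=cam("wrist");a=manip.grab_frame("wrist");cv2.imwrite("pics/w4.png",a[60:,140:440,::-1].repeat(2,0).repeat(2,1)[:600]);np.save("w4.npy",C[2])
for n in["started_mark","clip_started","clip_empty"]:
    print(n,[(np.round(d["location"],4).tolist(),round(d["score"],2)) for d in manip.landmark_of("wrist",n)][:3])
plan([.40,.20,.24],90,.3)
E
```

```text
t6.83 tcp [ 0.5089 -0.1666  0.3271] hold [ 0.5093 -0.1662  0.1679] yawY 10.3 F [ 0.7 -1.   0.5] w 0.0595 q [ 0.92  0.49 -0.82  1.9   0.44  0.94  0.07] zax [ 0.003  0.002 -1.   ]
started_mark [([0.5201, -0.2017, 0.0187], 0.67)]
clip_started [([0.519, -0.2006, 0.0176], 0.83)]
clip_empty [([0.4366, -0.2123, 0.0211], 0.95)]
t7.03 tcp [ 0.5098 -0.1669  0.3277] hold [ 0.5109 -0.167   0.1685] yawY 10.3 F [-0.2 -1.4  0.2] w 0.0596 q [ 0.92  0.49 -0.82  1.9   0.44  0.94  0.07] zax [ 0.007 -0.001 -1.   ]
[0.3, 47.6, -5.4, -9.1, np.float64(-0.174)]
[0.3, 47.8, 2.9, -9.0, np.float64(-0.174)]
[0.3, 46.6, 11.2, -9.0, np.float64(-0.174)]
[0.3, 44.0, 19.1, -8.9, np.float64(-0.174)]
[0.3, 40.0, 26.4, -8.8, np.float64(-0.174)]
[0.3, 34.9, 32.9, -8.8, np.float64(-0.174)]
[0.3, 28.7, 38.5, -8.7, np.float64(-0.174)]
[0.3, 21.6, 42.8, -8.7, np.float64(-0.174)]
```

View pics/w4.png

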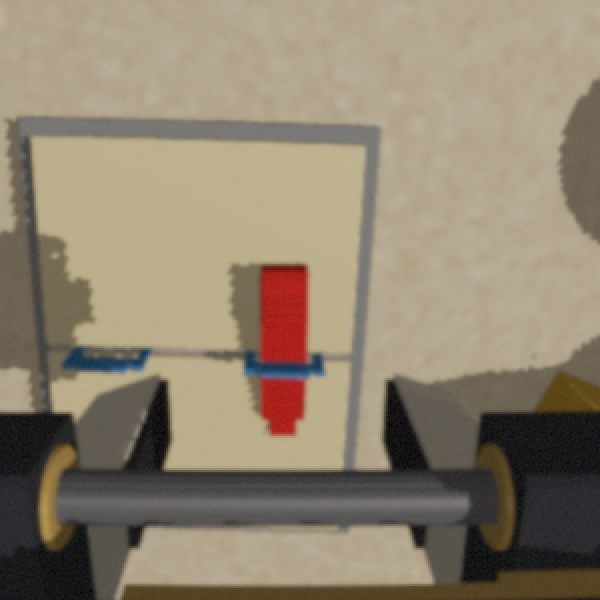

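Emit:
jog_arm([
  [0.3, 47.6, -5.4, -9, -0.174],
  [0.3, 47.8, 2.9, -9, -0.174],
  [0.3, 46.6, 11.2, -9, -0.174],
  [0.3, 44, 19.1, -9, -0.174],
  [0.3, 40, 26.4, -9, -0.174],
])

```text
time_s: 7.65
position: [0.4353, 0.0616, 0.3688]
tool_rot: [-0.0, 0.25, 0.968, -0.001]
contact_force: [-0.1, 1.1, 0.3]
gripper_width: 0.0594
```

Emit:
jog_arm([
  [0.3, 34.9, 32.9, -9, -0.174],
  [0.3, 28.7, 38.5, -9, -0.174],
  [0.3, 21.6, 42.8, -9, -0.174],
  [0.3, 0, 0, 0, 0],
])

```text
time_s: 8.15
position: [0.3864, 0.2033, 0.3943]
tool_rot: [-0.003, -0.019, 1.0, -0.001]
contact_force: [-0.1, -0.2, -0.3]
gripper_width: 0.0594
```

```bash
python3 - <<'E'
from h import *
st()
C=cam("wrist");a=manip.grab_frame("wrist");cv2.imwrite("pics/w5.png",a[...,::-1]);np.save("w5.npy",C[2])
for n in["wedge","wedge_mark","organiser","spare_clip","cross_spacer"]:
    print(n,[(np.round(d["location"],4).tolist(),round(d["score"],2)) for d in manip.landmark_of("wrist",n)][:3])
E
```

```text
t8.15 tcp [0.3864 0.2033 0.3943] hold [0.3855 0.2028 0.2351] yawY 92.2 F [-0.1 -0.2 -0.3] w 0.0594 q [ 0.63  0.38 -1.37  2.05  0.43  1.06  0.66] zax [-0.006 -0.003 -1.   ]
wedge [([0.4793, 0.4847, -0.0008], 0.81), ([0.4012, -0.0098, 0.0053], 0.79), ([0.4306, 0.209, 0.0287], 0.62)]
wedge_mark [([0.4821, 0.4794, 0.0013], 0.88), ([0.3963, -0.0037, -0.0013], 0.82), ([0.431, 0.2109, 0.0308], 0.59)]
organiser [([0.4405, 0.2278, -0.0008], 0.61)]
spare_clip [([0.442, 0.1258, 0.0277], 0.7)]
cross_spacer [([0.4198, 0.2898, 0.027], 0.82)]
```

View pics/w5.png

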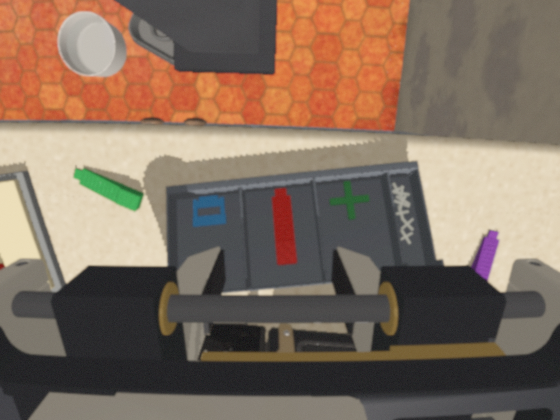

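```bash
python3 - <<'E'
import re
s=open("fit.py").read()
s=s.replace("[[45,s*7,z] for s in(1,-1) for z in(0,3)]","[[x,s*7,z] for x in(35,45) for s in(1,-1) for z in(0,3)]").replace("range(8,16)","range(12,20)")
s+='''
def tilt(x):
    r=R.from_euler("z",x[2])*R.from_euler("y",np.pi/6)
    return r.as_matrix(),np.array([x[0],x[1],x[3]])
'''
open("fit.py","w").write(s)
E
python3 - <<'E'
from fit import *
K,D,_=cam("wrist");C=(K,D,np.load("w5.npy"));a=np.ascontiguousarray(cv2.imread("pics/w5.png")[...,::-1])
m=red(a);m[:,:262]=0;m[:,305:]=0;m[:175]=0;m[275:]=0
x,f,n=fit(m,C,[.43,.209,np.pi+.12,.029],tilt);print("4p",x,np.degrees(x[2]),f,n)
p3=lambda y:tilt([y[0],y[1],y[2],.0275])
x,f,n=fit(m,C,[.43,.209,np.pi+.12],p3);print("3p",x,np.degrees(x[2]),f,n)
# organiser lip top ends (lip top is 27 normal to floor at s=-56): local x=-48.5-13.5,z=5+23.4
print(np.round(ray([[168,187],[416,162]],C,[0,0,1],.0284),4))
E
```

```text
4p [ 0.4454767   0.21163126  3.26984161 -0.00676086] 187.3481238065834 113.0 1269
3p [0.4313085  0.2097238  3.25771661] 186.65341252645575 251.0 1269
[[0.3904 0.0777 0.0284]
 [0.3512 0.3545 0.0284]]
```

```bash
python3 - <<'E'
from h import *
plan([.446,.211,.125],97,-.26,30)
E
```

```text
t8.45 tcp [0.3886 0.199  0.3936] hold [0.3876 0.1981 0.2344] yawY 91.6 F [-0.4 -0.6  0.8] w 0.0597 q [ 0.63  0.38 -1.37  2.05  0.43  1.06  0.66] zax [-0.006 -0.005 -1.   ]
[-0.26, -11.9, 2.4, 21.8, np.float64(-0.019)]
[-0.26, -11.9, 2.1, 21.8, np.float64(-0.019)]
[-0.26, -12.0, 1.9, 21.8, np.float64(-0.019)]
[-0.26, -12.0, 1.7, 21.8, np.float64(-0.019)]
[-0.26, -12.0, 1.5, 21.8, np.float64(-0.019)]
```

Emit:
jog_arm([
  [-0.26, -12, 2.4, 22, -0.02],
  [-0.26, -12, 2.1, 22, -0.02],
  [-0.26, -12, 1.9, 22, -0.02],
  [-0.26, -12, 1.7, 22, -0.02],
  [-0.26, -10, 1.5, 18, -0.02],
])

```text
time_s: 9.07
position: [0.4503, 0.2053, 0.2835]
tool_rot: [-0.003, -0.057, 0.998, -0.005]
contact_force: [0.6, -0.8, 0.5]
gripper_width: 0.0343
```

Emit:
jog_arm([
  [-0.26, 0, 0, 0, 0],
])

```text
time_s: 9.2
position: [0.4507, 0.204, 0.2821]
tool_rot: [-0.004, -0.056, 0.998, -0.005]
contact_force: [-0.9, -0.4, 1.0]
gripper_width: 0.0339
```

```bash
python3 - <<'E'
from fit import *
plan([.446,.211,.065],97,-.26,30)
C=cam("wrist");a=manip.grab_frame("wrist");b=a.copy()
m=red(a);m[:, :220]=0;m[:,340:]=0
p3=lambda y:tilt([y[0],y[1],y[2],.0275])
P=np.array([.43,.209,np.pi+.122]);s=sil(W@p3(P)[0].T+p3(P)[1],C)
e=cv2.morphologyEx(s.astype(np.uint8),cv2.MORPH_GRADIENT,np.ones((2,2)))>0;b[e]=[0,255,0]
cv2.imwrite("pics/w6.png",b[60:,120:440,::-1].repeat(2,0).repeat(2,1)[:600])
E
```

```text
t9.20 tcp [0.4507 0.204  0.2821] hold [0.4495 0.2024 0.1229] yawY 96.4 F [-0.9 -0.4  1. ] w 0.0339 q [ 0.37  0.63 -1.09  2.02  0.71  0.94  0.59] zax [-0.007 -0.01  -1.   ]
[-0.26, 1.0, 4.7, 28.9, np.float64(-0.005)]
[-0.26, 1.0, 4.7, 28.9, np.float64(-0.005)]
```

View pics/w6.png

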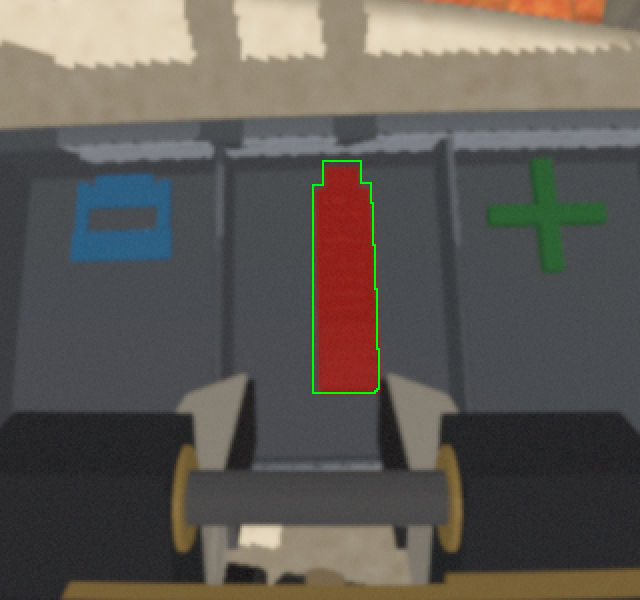

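Emit:
jog_arm([
  [-0.26, 2, 9, 8, 0],
  [-0.26, 1, 3, 15, 0],
  [-0.26, 0, 0, 10, 0],
  [-0.26, 0, 0, 0, 0],
])

```text
time_s: 9.75
position: [0.4453, 0.2159, 0.2489]
tool_rot: [-0.003, -0.055, 0.998, -0.005]
contact_force: [0.8, -0.4, -0.1]
gripper_width: 0.0338
```

```bash
python3 - <<'E'
from h import *
plan([.446,.2115,.065],97,-.26,30)
E
```

```text
t9.75 tcp [0.4453 0.2159 0.2489] hold [0.4445 0.2143 0.0897] yawY 96.4 F [ 0.8 -0.4 -0.1] w 0.0338 q [ 0.3   0.67 -1.03  2.04  0.77  0.89  0.52] zax [-0.005 -0.01  -1.   ]
[-0.26, -1.3, -2.7, 24.8, np.float64(-0.011)]
```

Emit:
jog_arm([
  [-0.26, -1, -2, 8, -0.01],
  [-0.26, 0, 0, 8, 0],
  [-0.26, 0, 0, 5, 0],
])

```text
time_s: 10.12
position: [0.4468, 0.2136, 0.2271]
tool_rot: [-0.002, -0.061, 0.998, -0.005]
contact_force: [-0.5, 0.1, 0.6]
gripper_width: 0.0339
```

```bash
python3 - <<'E'
from h import *
plan([.446,.2115,.065],97,-.26,30)
E
```

```text
t10.12 tcp [0.4468 0.2136 0.2271] hold [0.4462 0.212  0.0679] yawY 97.0 F [-0.5  0.1  0.6] w 0.0339 q [ 0.28  0.71 -0.99  2.04  0.81  0.86  0.5 ] zax [-0.004 -0.01  -1.   ]
[-0.26, 0.3, -0.4, 2.9, np.float64(-0.001)]
```

Emit:
jog_arm([
  [-0.26, 0, 0, 4, 0],
  [-0.26, 0, 0, 0, 0],
  [-1, 0, 0, 0, 0],
  [-1, 0, 0, 0, 0],
  [-1, 0, 0, 0, 0],
])

```text
time_s: 10.75
position: [0.4469, 0.2136, 0.2228]
tool_rot: [-0.002, -0.061, 0.998, -0.005]
contact_force: [-0.2, 0.4, 1.0]
gripper_width: 0.0214
```

```bash
python3 - <<'E'
from h import *
st()
E
```

```text
t10.75 tcp [0.4469 0.2136 0.2228] hold [0.4463 0.2121 0.0636] yawY 96.9 F [-0.2  0.4  1. ] w 0.0214 q [ 0.27  0.71 -0.98  2.04  0.82  0.85  0.49] zax [-0.004 -0.01  -1.   ]
```

Emit:
jog_arm([
  [-1, 8, 0, -14, 0],
  [-1, 10, 0, -17, 0],
  [-1, 12, 0, -21, 0],
  [-1, 12, 0, -21, 0],
  [-1, 0, 0, -40, 0],
])

```text
time_s: 11.38
position: [0.401, 0.2095, 0.3397]
tool_rot: [-0.004, -0.062, 0.998, -0.006]
contact_force: [0.5, 0.2, 1.0]
gripper_width: 0.0217
```

```bash
python3 - <<'E'
from fit import *
plan([.43,-.33,.17],9,-1)
C=cam("wrist");a=manip.grab_frame("wrist");cv2.imwrite("pics/w7.png",a[...,::-1]);np.save("w7.npy",C[2])
E
```

```text
t11.38 tcp [0.401  0.2095 0.3397] hold [0.3998 0.2075 0.1805] yawY 97.1 F [0.5 0.2 1. ] w 0.0217 q [ 0.47  0.49 -1.24  2.07  0.57  1.    0.63] zax [-0.007 -0.013 -1.   ]
[-1, 4.0, -59.7, 1.9, np.float64(0.171)]
[-1, -6.2, -59.5, 1.8, np.float64(0.171)]
[-1, -16.2, -57.6, 1.7, np.float64(0.171)]
[-1, -25.7, -54.0, 1.6, np.float64(0.171)]
[-1, -34.5, -48.8, 1.4, np.float64(0.171)]
[-1, -42.3, -42.2, 1.3, np.float64(0.171)]
[-1, -48.9, -34.4, 1.1, np.float64(0.171)]
[-1, -54.1, -25.6, 1.0, np.float64(0.171)]
[-1, -57.6, -16.0, 0.8, np.float64(0.171)]
```

View pics/w7.png

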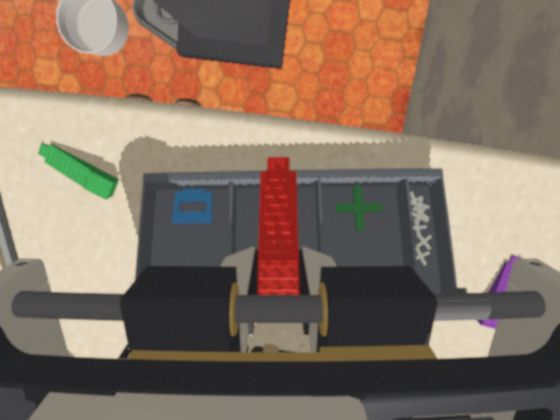

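```bash
python3 - <<'E'
from fit import *
C0=cam("wrist");K,D,_=C0;C=(K,D,np.array(manip.calibration("wrist")["hand_eye"]))  # camera -> tool frame
a=np.ascontiguousarray(cv2.imread("pics/w7.png")[...,::-1]);m=red(a);ig=np.zeros_like(m);ig[240:]=1;ig[:,:245]=1;ig[:,315:]=1
# tool frame: wedge x ~ tool x, wedge z ~ -tool z ; x=[px,py,yaw,pz,pitch]
B=np.diag([1.,-1,-1])
pose=lambda x:((R.from_euler("z",x[2]).as_matrix()@B@R.from_euler("y",x[4]).as_matrix()),np.array([x[0],x[1],x[3]]))
import itertools
def cost(x):
    r,t=pose(x);return ((sil(W@r.T+t,C)^m)&~ig).sum()
x0=np.array([.014,0,0,.190,.52]);print(cost(x0))
S=np.vstack([x0]+[x0+np.eye(5)[i]*s for i,s in enumerate([.008,.003,.05,.006,.1])])
b=minimize(cost,x0,method="Nelder-Mead",options=dict(initial_simplex=S,xatol=1e-5,maxiter=800))
print(np.round(b.x,4),b.fun,(m&~ig).sum());r,t=pose(b.x);print("nose tool",r@[.045,0,0]+t,"tail",r@[-.045,0,0]+t)
plan([.4482,-.2874,.14],9,-1)
E
```

```text
586
[ 1.050e-02 -2.000e-04  8.600e-03  2.084e-01  5.567e-01] 244.0 2950
nose tool [4.87410632e-02 1.08355998e-04 2.32189739e-01] tail [-0.02766699 -0.00054655  0.18463576]
t11.43 tcp [0.4025 0.2117 0.3445] hold [0.4024 0.2102 0.1853] yawY 97.2 F [2.1 2.5 3. ] w 0.0217 q [ 0.48  0.49 -1.25  2.06  0.56  1.    0.63] zax [-0.001 -0.01  -1.   ]
[-1, 1.8, -55.4, 5.6, np.float64(0.171)]
[-1, -7.6, -54.9, 5.5, np.float64(0.171)]
[-1, -16.9, -52.8, 5.5, np.float64(0.171)]
[-1, -25.6, -49.2, 5.5, np.float64(0.171)]
[-1, -33.6, -44.1, 5.4, np.float64(0.171)]
[-1, -40.7, -37.8, 5.3, np.float64(0.171)]
[-1, -46.5, -30.3, 5.2, np.float64(0.171)]
[-1, -51.0, -21.9, 5.1, np.float64(0.171)]
[-1, -54.0, -12.9, 5.0, np.float64(0.171)]
```

Emit:
jog_arm([
  [-1, 1.8, -55.4, 0, 0.171],
  [-1, -7.6, -55, 0, 0.171],
  [-1, -17, -53, 0, 0.171],
  [-1, -25.6, -49, 0, 0.171],
  [-1, -33.6, -44, 0, 0.171],
])

```text
time_s: 12.05
position: [0.4256, -0.0638, 0.352]
tool_rot: [0.006, 0.362, 0.932, -0.003]
contact_force: [0.3, 0.2, -1.5]
gripper_width: 0.0213
```

Emit:
jog_arm([
  [-1, -40.7, -37.8, 6, 0.171],
  [-1, -46.5, -30.3, 6, 0.171],
  [-1, -51, -22, 6, 0.171],
  [-1, -50, -12, 6, 0.171],
])

```text
time_s: 12.55
position: [0.4407, -0.2871, 0.3341]
tool_rot: [0.01, 0.662, 0.75, -0.002]
contact_force: [0.7, 0.4, -0.6]
gripper_width: 0.0213
```

```bash
python3 - <<'E'
from h import *
plan([.4482,-.2874,.11],9,-1)
E
```

```text
t12.55 tcp [ 0.4407 -0.2871  0.3341] hold [ 0.4428 -0.2896  0.1749] yawY 7.1 F [ 0.7  0.4 -0.6] w 0.0213 q [ 1.18  0.45 -0.81  1.93  0.42  0.92  0.29] zax [ 0.013 -0.015 -1.   ]
[-1, 1.3, 2.5, 32.5, np.float64(-0.016)]
[-1, 1.2, 2.5, 32.5, np.float64(-0.016)]
```

Emit:
jog_arm([
  [-1, 2, 3, 25, -0.016],
  [-1, 1, 2, 25, -0.016],
  [-1, 0, 0, 10, 0],
  [-1, 0, 0, 0, 0],
])

```text
time_s: 13.05
position: [0.4453, -0.2886, 0.2749]
tool_rot: [0.012, 0.653, 0.757, -0.002]
contact_force: [-0.1, 0.6, -0.7]
gripper_width: 0.0216
```

```bash
python3 - <<'E'
from h import *
plan([.4482,-.2874,.075],9,-1)
C=cam("wrist");a=manip.grab_frame("wrist");np.save("w8.npy",C[2])
for n in["clip_empty","wedge_mark"]:
    print(n,[(np.round(d["location"],4).tolist(),round(d["score"],2)) for d in manip.landmark_of("wrist",n)][:3])
b=manip.grab_frame("side")
cv2.imwrite("pics/w8.png",np.vstack([a[100:400,:],cv2.resize(b[160:280,310:530],(560,300))])[...,::-1])
E
```

```text
t13.05 tcp [ 0.4453 -0.2886  0.2749] hold [ 0.4477 -0.2914  0.1157] yawY 8.4 F [-0.1  0.6 -0.7] w 0.0216 q [ 1.12  0.54 -0.75  1.96  0.52  0.82  0.23] zax [ 0.015 -0.018 -1.   ]
[-1, 4.7, 0.6, 40.6, np.float64(-0.01)]
clip_empty [([0.4352, -0.21, 0.0191], 0.88)]
wedge_mark [([0.4445, -0.2725, 0.0802], 0.78)]
```

View pics/w8.png

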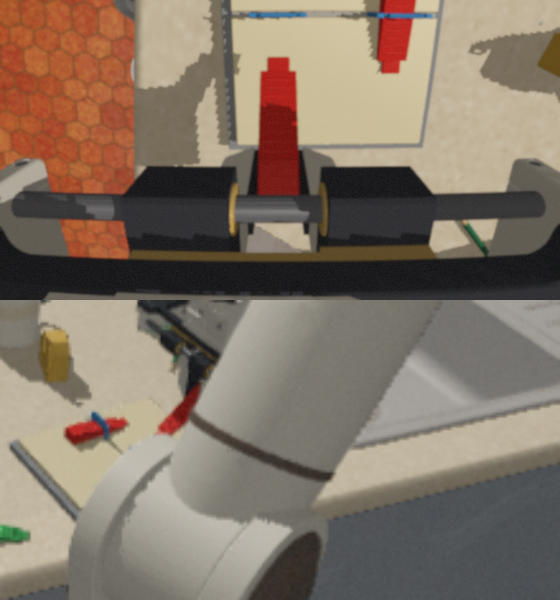

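Emit:
jog_arm([
  [-1, 4, 0.5, 18, -0.01],
  [-1, 0, 0, 14, 0],
  [-1, 0, 0, 6, 0],
])

```text
time_s: 13.62
position: [0.4471, -0.2866, 0.237]
tool_rot: [0.015, 0.649, 0.76, -0.003]
contact_force: [0.3, -5.1, 8.1]
gripper_width: 0.0219
```

Emit:
jog_arm([
  [-1, 0, 0, 6, 0],
])

```text
time_s: 13.75
position: [0.4479, -0.2882, 0.2313]
tool_rot: [0.016, 0.65, 0.76, -0.003]
contact_force: [0.6, -4.6, 5.8]
gripper_width: 0.0216
```

```bash
python3 - <<'E'
from h import *
plan([.4482,-.2874,.065],9,-1)
E
```

```text
t13.75 tcp [ 0.4479 -0.2882  0.2313] hold [ 0.4513 -0.2923  0.0722] yawY 9.0 F [ 0.6 -4.6  5.8] w 0.0216 q [ 1.07  0.6  -0.69  1.98  0.59  0.74  0.17] zax [ 0.021 -0.026 -0.999]
[-1, 5.6, -2.4, 7.0, np.float64(-0.001)]
```

Emit:
jog_arm([
  [-1, 1, -1, 7, 0],
  [-1, 0, -1, 7, 0],
  [-1, 0, 0, 7, 0],
])

```text
time_s: 14.12
position: [0.4484, -0.2917, 0.211]
tool_rot: [0.021, 0.651, 0.759, -0.004]
contact_force: [0.3, -1.8, 4.1]
gripper_width: 0.0213
```

Emit:
jog_arm([
  [-1, 0, 0, 6, 0],
])

```text
time_s: 14.25
position: [0.4488, -0.2922, 0.2047]
tool_rot: [0.021, 0.651, 0.759, -0.004]
contact_force: [-0.1, -1.5, 4.5]
gripper_width: 0.0217
```

```bash
python3 - <<'E'
from h import *
plan([.449,-.288,.044],9,-1)
E
```

```text
t14.25 tcp [ 0.4488 -0.2922  0.2047] hold [ 0.453  -0.2974  0.0457] yawY 8.8 F [-0.1 -1.5  4.5] w 0.0217 q [ 1.04  0.64 -0.65  1.98  0.64  0.69  0.14] zax [ 0.027 -0.033 -0.999]
[-1, 9.9, -2.6, 1.2, np.float64(-0.003)]
```

Emit:
jog_arm([
  [-1, 4, -1, 3, 0],
  [-1, 5, -1, 3, 0],
  [-1, 3, 0, 2, 0],
])

```text
time_s: 14.62
position: [0.4471, -0.2865, 0.2001]
tool_rot: [0.027, 0.652, 0.758, -0.007]
contact_force: [-6.4, -3.8, 23.9]
gripper_width: 0.0217
```

```bash
python3 - <<'E'
from h import *
plan([.449,-.287,.041],9,-1)
C=cam("wrist");a=manip.grab_frame("wrist");np.save("w9.npy",C[2]);cv2.imwrite("pics/w9.png",a[...,::-1])
for n in["clip_empty","wedge","wedge_mark"]:
    print(n,[(np.round(d["location"],4).tolist(),round(d["score"],2)) for d in manip.landmark_of("wrist",n)][:3])
E
```

```text
t14.62 tcp [ 0.4471 -0.2865  0.2001] hold [ 0.452  -0.2938  0.0411] yawY 8.7 F [-6.4 -3.8 23.9] w 0.0217 q [ 1.02  0.64 -0.64  2.    0.66  0.66  0.1 ] zax [ 0.031 -0.046 -0.998]
[-1, 7.2, -1.9, -0.3, np.float64(-0.006)]
clip_empty [([0.4368, -0.2138, 0.0202], 0.62)]
wedge [([0.4492, -0.2736, 0.0202], 0.86)]
wedge_mark [([0.446, -0.2708, 0.0207], 0.85)]
```

Emit:
jog_arm([
  [-1, 0, -3, -3, 0],
  [-1, 6, -1, 0, 0],
  [-1, 0, 0, 0, 0],
])

```text
time_s: 15.2
position: [0.4406, -0.2783, 0.2016]
tool_rot: [0.025, 0.651, 0.759, -0.007]
contact_force: [0.3, -0.5, -0.2]
gripper_width: 0.0217
```

```bash
python3 - <<'E'
from h import *
st()
C=cam("wrist");a=manip.grab_frame("wrist");np.save("w10.npy",C[2]);cv2.imwrite("pics/w10.png",a[:, :, ::-1][60:330,140:420].repeat(2,0).repeat(2,1))
for n in["clip_empty","wedge","wedge_mark"]:
    print(n,[(np.round(d["location"],4).tolist(),round(d["score"],2)) for d in manip.landmark_of("wrist",n)][:3])
E
```

```text
t15.20 tcp [ 0.4406 -0.2783  0.2016] hold [ 0.4451 -0.2851  0.0426] yawY 8.8 F [ 0.3 -0.5 -0.2] w 0.0217 q [ 1.02  0.63 -0.64  2.02  0.66  0.66  0.1 ] zax [ 0.028 -0.043 -0.999]
clip_empty [([0.4343, -0.2138, 0.0207], 0.59)]
wedge []
wedge_mark [([0.4417, -0.2608, 0.0201], 0.94)]
```

View pics/w10.png

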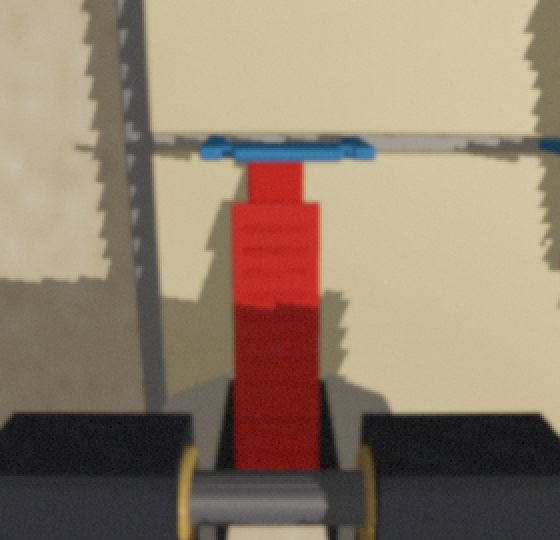

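Emit:
jog_arm([
  [-1, 0, 2.5, 0, 0],
  [-1, 6, 0, 0, 0],
  [-1, 7, 0, 0, 0],
  [-1, 7, 0, 0, 0],
])

```text
time_s: 15.9
position: [0.4408, -0.2585, 0.2008]
tool_rot: [0.025, 0.652, 0.758, -0.007]
contact_force: [-0.0, 0.3, 0.7]
gripper_width: 0.0218
```

```bash
python3 - <<'E'
from h import *
st()
C=cam("wrist");a=manip.grab_frame("wrist")
for n in["clip_empty","wedge_mark"]:
    print(n,[(np.round(d["location"],4).tolist(),round(d["score"],2)) for d in manip.landmark_of("wrist",n)][:3])
from fit import red
h=cv2.cvtColor(a,cv2.COLOR_RGB2HSV);b=(h[...,0]>95)&(h[...,0]<125)&(h[...,1]>130)&(h[...,2]>60);b[:,350:]=0
ys,xs=np.nonzero(b);print("blue",xs.min(),xs.max(),ys.min(),ys.max())
m=red(a);m[:,340:]=0
for r in range(ys.min()-30,ys.max()+60,8):
    q=np.nonzero(m[r])[0];print(r,(q.min(),q.max()) if len(q) else None)
E
```

```text
t15.90 tcp [ 0.4408 -0.2585  0.2008] hold [ 0.4455 -0.2654  0.0418] yawY 8.6 F [-0.   0.3  0.7] w 0.0218 q [ 0.99  0.62 -0.64  2.04  0.66  0.64  0.05] zax [ 0.029 -0.043 -0.999]
clip_empty [([0.4391, -0.2139, 0.0177], 0.65)]
wedge_mark [([0.4405, -0.2395, 0.0189], 0.83)]
blue 235 316 168 184
138 None
146 (np.int64(265), np.int64(290))
154 (np.int64(0), np.int64(290))
162 (np.int64(0), np.int64(297))
170 (np.int64(256), np.int64(298))
178 (np.int64(0), np.int64(6))
186 (np.int64(0), np.int64(28))
194 (np.int64(4), np.int64(298))
202 (np.int64(24), np.int64(298))
210 (np.int64(257), np.int64(299))
218 (np.int64(10), np.int64(298))
226 (np.int64(34), np.int64(298))
234 (np.int64(35), np.int64(298))
242 (np.int64(3), np.int64(298))
```

Emit:
jog_arm([
  [-1, 7, 0, 0, 0],
  [-1, 6, 0, 0, 0],
  [-1, 5, 0, 0, 0],
])

```text
time_s: 16.42
position: [0.4384, -0.2407, 0.2004]
tool_rot: [0.026, 0.652, 0.758, -0.007]
contact_force: [1.3, -1.5, 2.7]
gripper_width: 0.0213
```

Emit:
jog_arm([
  [-1, 4, 0, 0, 0],
  [-1, 4, 0, 0, 0],
])

```text
time_s: 16.68
position: [0.4375, -0.2326, 0.2004]
tool_rot: [0.027, 0.652, 0.758, -0.007]
contact_force: [-0.2, -3.6, 1.2]
gripper_width: 0.0218
```

Emit:
jog_arm([
  [-1, 4, 0, 0, 0],
])

```text
time_s: 16.8
position: [0.4371, -0.231, 0.2005]
tool_rot: [0.029, 0.652, 0.757, -0.008]
contact_force: [2.1, -13.6, -3.9]
gripper_width: 0.0217
```

```bash
python3 - <<'E'
from h import *
st()
C=cam("wrist");a=manip.grab_frame("wrist")
for n in["clip_empty","wedge_mark","wedge"]:
    print(n,[(np.round(d["location"],4).tolist(),round(d["score"],2)) for d in manip.landmark_of("wrist",n)][:3])
E
```

```text
t16.80 tcp [ 0.4371 -0.231   0.2005] hold [ 0.4423 -0.2389  0.0416] yawY 8.5 F [  2.1 -13.6  -3.9] w 0.0217 q [ 0.94  0.59 -0.63  2.09  0.67  0.62 -0.02] zax [ 0.032 -0.05  -0.998]
clip_empty [([0.4374, -0.2108, 0.0222], 0.95)]
wedge_mark [([0.4366, -0.2129, 0.0205], 0.59)]
wedge [([0.4391, -0.2193, 0.0226], 0.74)]
```

Emit:
jog_arm([
  [-1, 7, 0, 0, 0],
  [-1, 7, 0, 0, 0],
])

```text
time_s: 17.25
position: [0.4362, -0.2281, 0.2007]
tool_rot: [0.035, 0.656, 0.754, -0.012]
contact_force: [5.0, -19.8, -10.7]
gripper_width: 0.0216
```

```bash
python3 - <<'E'
from h import *
st()
C=cam("wrist");a=manip.grab_frame("wrist")
for n in["clip_empty","wedge_mark","wedge"]:
    print(n,[(np.round(d["location"],4).tolist(),round(d["score"],2)) for d in manip.landmark_of("wrist",n)][:3])
E
```

```text
t17.25 tcp [ 0.4362 -0.2281  0.2007] hold [ 0.442  -0.2383  0.0419] yawY 8.0 F [  5.  -19.8 -10.7] w 0.0216 q [ 0.92  0.58 -0.62  2.1   0.69  0.61 -0.05] zax [ 0.037 -0.064 -0.997]
clip_empty [([0.4362, -0.2121, 0.0213], 0.67)]
wedge_mark [([0.4358, -0.2117, 0.0214], 0.64), ([0.4383, -0.2137, 0.0222], 0.63)]
wedge [([0.4412, -0.2185, 0.0214], 0.64)]
```

Emit:
jog_arm([
  [0.1, 0, 0, 0, 0],
  [0.1, 0, 0, 0, 0],
  [0.1, 0, 0, -15, 0],
  [0.1, 0, 0, -50, 0],
  [0.1, -50, 0, -30, 0],
])

```text
time_s: 18.08
position: [0.4386, -0.2652, 0.2993]
tool_rot: [0.029, 0.652, 0.757, -0.011]
contact_force: [2.0, -0.1, -0.5]
gripper_width: 0.0506
```

Emit:
jog_arm([
  [0.1, -40, 0, -30, 0],
  [0.1, 0, 0, 0, 0],
  [0.1, 0, 0, 0, 0],
])

```text
time_s: 18.45
position: [0.444, -0.3045, 0.3371]
tool_rot: [0.032, 0.652, 0.757, -0.011]
contact_force: [0.9, 0.9, -0.5]
gripper_width: 0.0508
```

```bash
python3 - <<'E'
from h import *
st()
C=cam("wrist");a=manip.grab_frame("wrist");cv2.imwrite("pics/w11.png",a[...,::-1])
for n in["clip_empty","wedge_mark","clip_started","started_mark","wedge"]:
    print(n,[(np.round(d["location"],4).tolist(),round(d["score"],2)) for d in manip.landmark_of("wrist",n)][:4])
np.save("w11.npy",C[2])
E
```

```text
t18.45 tcp [ 0.444  -0.3045  0.3371] hold [ 0.4495 -0.3137  0.1783] yawY 8.6 F [ 0.9  0.9 -0.5] w 0.0508 q [ 1.18  0.44 -0.79  1.91  0.45  0.9   0.31] zax [ 0.034 -0.058 -0.998]
clip_empty [([0.4333, -0.2114, 0.02], 0.82)]
wedge_mark [([0.4386, -0.2149, 0.018], 0.65), ([0.5212, -0.1978, 0.0201], 0.29)]
clip_started [([0.5193, -0.2023, 0.0193], 0.97)]
started_mark [([0.5171, -0.2025, 0.0176], 0.85)]
wedge [([0.4384, -0.2182, 0.0212], 0.66), ([0.5238, -0.1987, 0.0223], 0.38)]
```

View pics/w11.png

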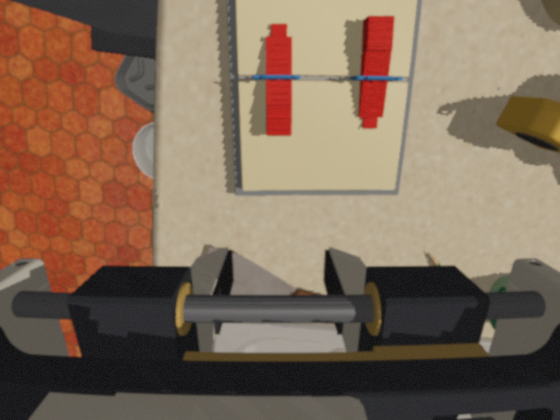

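```bash
python3 - <<'E'
from h import *
K,D,_=cam("wrist");C=(K,D,np.load("w11.npy"));Z=[0,0,1]
for nose,tail,clip in(([278.5,24],[279,135],[275,77]),([370,127],[379,16],[379,78])):
    n=ray([nose],C,Z,.0225)[0];t=ray([tail],C,Z,.036)[0];c=ray([clip],C,Z,.042)[0]
    u=(n-t)[:2];L=np.linalg.norm(u);u/=L;mk=(t[:2]+u*.047+n[:2]-u*.043)/2
    print("L %.4f yaw %.1f"%(L,np.degrees(np.arctan2(u[1],u[0]))),"mark",mk.round(4),"clip",c.round(4),"along %.4f"%((mk-c[:2])@u))
E
```

```text
L 0.0885 yaw 98.6 mark [ 0.4402 -0.2146] clip [ 0.4368 -0.2147  0.042 ] along -0.0004
L 0.0879 yaw -78.5 mark [ 0.5201 -0.2015] clip [ 0.5201 -0.2022  0.042 ] along -0.0006
```

```bash
python3 -c "
from h import *
st();print(manip.hand_in())"
```

```text
t18.75 tcp [ 0.4443 -0.3048  0.3364] hold [ 0.4496 -0.3139  0.1776] yawY 8.6 F [ 1.   0.4 -0.5] w 0.0508 q [ 1.18  0.45 -0.79  1.91  0.45  0.9   0.31] zax [ 0.034 -0.057 -0.998]
the job is handed in; nothing more can be done
None
```

Both wedges are seated in their clips, and I handed the job in at 18.75 s. I pushed the started wedge home by its tail. I then lifted the red wedge out of the organiser, flattened it on the tile and pushed it nose first through the empty clip until it jammed.

**Along the push:** in the last wrist picture both marks lie within about 1 mm of their clip points. Both pushes ended in a firm jam, at about 16 N and 20 N.

**Sideways:** the red wedge may sit up to about 3 mm off its clip's centre. My pixel measurement gave about 3.4 mm and the network points 2 to 6 mm. They disagree within their accuracy, and the window leaves only 3 mm of play, so it should still be within the 5 mm limit.

**Alignment:** the measured wedge directions are within about 3° of square to the joint, against a limit of 8.6°.

**Flatness:** I judged this only from the pictures; I did not measure the tilt.

**Everything else:** the gripper was open and clear of everything at the end. I did not re-measure the bystanders, but the arm never went near them apart from the neighbouring compartments, and those items still looked in place after the lift.

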